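Clamp the pot rail with its U-bolt

TASK

Take the wider U-bolt, the one that fits over the pot rail, out of the wooden parts block and put it over the rail on the sloped stand, both legs together through the two holes of the aluminium strip beneath, until its bridge sits fully down on the rail. The holes lie somewhere near the middle of the rail, so feel or look for them. Leave the narrow U-bolt in its slot and do not shift the mug, the jar or the puzzle box; let go at the end.

Things in the scene. Friction and masses are not known exactly. Their poses are not given: they have to be found in the camera images.
- wide_grip (a point): Wide steel U-bolt, 8 mm bar, legs 40 mm apart between centres, ends rounded, about 0.14 kg; black grip tab 28 (x) by 12 (y) by 38 mm tall on its bridge. Starts upright in a slot of the block, may lean 3 degrees. Point in the tab: 12 mm below its top, 26 above the bridge's underside, 88 above the leg ends. x from leg to leg, z up away from the legs; the same turned half round.
- narrow_grip (a point): Narrow steel U-bolt, too narrow for the rail: legs 24 mm apart between centres, otherwise like the wide one, with the same tab, heights, axes and point. It stands in the other slot and is to stay there.
- block: Light wooden parts block 200 (x) by 75 (y) by 45 mm tall, fixed; origin at the centre of its underside. Two slots in its top, 53 mm long (x), 10 wide, 33 deep, centred 48 mm either side of its middle along x, hold one U-bolt each (either may be in either).
- rail: Steel pot-rail tube, 25 mm diameter, 300 long, fixed to the stand by small dark saddles at y = -125 and 125 mm. Origin on its axis at mid-length. y along the tube (level), z square out of the sloping face (25 degrees from vertical), x up the slope. U-bolt fully down, legs along -z: bridge underside on the tube, tab point at z = 38.5 mm; legs standing on the strip beside the holes: 74.5.
- mug_mid (a point): White mug, 80 mm wide, 90 mm tall, standing loose; bystander; the point is at its centre.
- jar_mid (a point): Green glass jar with a steel cap, 70 mm wide, 85 mm tall, standing loose; bystander; the point is at its centre.
- puzzlebox_mid (a point): Cardboard puzzle box 100 by 150 by 50 mm, lying loose; bystander; the point is at its centre.
- stand: Fixed wooden stand, its face sloping 25 degrees, leaning to the robot's side. Aluminium strip 80 by 170 by 8 mm on it under the tube, its face at z = -13.5 mm in the rail's axes. In it two 10 mm through holes at x = -20 and 20 mm of the rail, level, open space below; their y on the rail is unmeasured, anywhere from -12 to 12 mm. Origin: on the table under the middle of the strip.
There are look-alikes about, which are no part of the job. What is shaped like the part that bears wide_grip but orange or turquoise is not meant.

How it is judged:
At the end, for the whole second after the job is handed in: The wide U-bolt sits over the rail with both legs through the strip's holes: its bridge is within 4 mm of the tube, it is square to the face within 8 degrees and within 8 mm of the tube's axis across it; it is let go. The narrow U-bolt, mug, jar and puzzle box are within 30 mm of where they began (z of wide_grip in the frame of rail between 0.034 and 0.0425 m and x of wide_grip in the frame of rail between -0.008 and 0.008 m and y of wide_grip in the frame of rail between -0.022 and 0.022 m and angle between the z axis of wide_grip and the z axis of rail, either way round below 0.14 rad and distance of each of narrow_grip, mug_mid, jar_mid, puzzlebox_mid from where it was at the start of the episode below 0.03 m); the robot touches nothing.
It fails at once if the narrow U-bolt is pulled out of its slot or knocked over (distance of narrow_grip from where it was at the start of the episode above 0.03 m).
It fails at once if the mug, jar or puzzle box is shifted (distance of any of mug_mid, jar_mid, puzzlebox_mid from where it was at the start of the episode above 0.03 m).
It also fails if it takes over 64 s, if anything falls off the work surface, if the arm or the gripper's body presses on something with over 40 N, if the wrist force passes 120 N, or if a joint passes its speed limit or range.

ROBOT

A 7-joint arm with a two-finger parallel gripper is mounted at the origin on the work surface. World frame = base frame: x ahead of the robot, y to its left, z up, the work surface at z = 0. Lengths are in m, angles in rad, forces in N, time in s.
With the tool pointing down it reaches from about 0.425 to 1.025 m from the base axis. Payload 9.4 kg.
Tool frame: the origin (TCP) lies on the centre line of the jaws, within the pads' length; the fingertips stand 17 mm ahead of it and the grasp point (between the pads) lies 2 mm behind it; z points along the fingers, y is the line along which they close (so a half turn about z gives the same grasp; the last joint's range is limited). The gripper opens to 85 mm and grips with 20 to 120 N. Pads are 22 mm wide; open, the fingers measure 114 mm over their backs; the gripper's body (76 mm by 85 mm) begins 54 mm behind the grasp point. The pads swing forward as they close: fully open they stand 13 mm farther back than shut.
Start: joints at [-1.321, 0.599, -0.003, 1.599, 0.002, 0.943, -0.08], TCP at [0.233, 0.687, 0.248] pointing down, gripper open.
Joint ranges: [-2.57, 2.57], [-0.35, 1.97], [-1.29, 1.29], [0.11, 2.56], [-1.05, 4.19], [0.11, 1.86], [-2.63, 2.63]. Speed limits (rad/s): [2.22, 2.22, 3.01, 3.01, 3.14, 3.14, 3.14].

INTERFACE

Orientations are given as a unit quaternion [x, y, z, w].
In Python, from plant import bot gives the robot as it stands. Calls block until the motion is done:
- bot.reach(position, orientation): joint-space move of the TCP to a pose.
- bot.line_to(position, frame=None, speed=0.15): straight line of the TCP; frame=None keeps the orientation; speed is the mean speed in m/s.
- bot.move_j(angles): joint-space move.
- bot.command_gripper(opening): opening from 0.0 (shut) to 1.0 (fully open); the grip force is fixed at half the most; returns when the fingers have stopped.
- bot.dwell(seconds).
- bot.inverse_kinematics(position, orientation): joint angles nearest the present ones, or None.
- bot.camera(name): name is "scene" or "top" or "wrist"; returns a dict with "image" (384x512x3 uint8, red, green, blue), "mtx" (3x3 intrinsics, pixels), "D" ([k1, k2, p1, p2, k3] as OpenCV has them; the pictures are not rectified), "position" and "rotation" of the camera in the world; the wrist camera has in their place "hand_eye" (4x4, takes a point from camera to tool coordinates, whose origin is the TCP and whose axes are the flange's). Camera axes: x right, y up, looking along -z (the intrinsics and any distortion apply to the point x, -y, -z); pixel columns grow to the right and rows downward; lengths in m; the calibration is good to about 2 mm. A picture is of the moment at which its call begins: read the wrist's pose just before it. There is no depth.
A pose or a line that the arm cannot do raises bot.Unreachable and nothing moves.
- bot.finish_job(): hands the job in; it is judged then, once.
Readings, each from a call of its own:
- bot.read_time_s(): time.
- bot.read_qpos(): joint angles.
- bot.read_dq(): joint speeds.
- bot.read_joint_torque(): joint torques, N m.
- bot.read_tool_pos(): TCP position.
- bot.read_eef_rot(): TCP orientation.
- bot.read_contact_force(): force on the tool from outside, world axes, zero at the start.
- bot.read_moment(): the same for the moment, N m.
- bot.read_opening(): opening from 0.0 (shut) to 1.0 (fully open).
- bot.read_finger_force(): force on a finger pad.
Only numpy, scipy, OpenCV 4.12 (cv2) and the standard library are available. Lean on these libraries where they do the work, as an engineer would, in place of code of your own. Each camera call takes 0.05 s, during which the arm holds its last target. There are 200 camera calls.

## Working session

There is one attempt and no reset: what is moved stays moved. The work goes in short steps, each a Python script; the robot and the scene stay as the last script left them, time stands still between calls to the robot, and variables do not carry over. Pictures are saved under pics/ and viewed, at most 10 in all, crops included, and the job is handed in when it is done.

```bash
mkdir -p pics; ls
cat > h.py <<'E'
import numpy as np, cv2
from plant import bot
from scipy.spatial.transform import Rotation as R
def cam(n):
    p=np.array(bot.read_tool_pos());q=np.array(bot.read_eef_rot())
    c=bot.camera(n)
    if 'hand_eye' in c:
        T=np.eye(4);T[:3,:3]=R.from_quat(q).as_matrix();T[:3,3]=p
        T=T@np.array(c['hand_eye']);c['P']=T[:3,3];c['R']=T[:3,:3]
    else:
        c['P']=np.array(c['position']);r=np.array(c['rotation'])
        c['R']=r if r.shape==(3,3) else R.from_quat(r).as_matrix()
    return c
def ray(c,uv):
    x=cv2.undistortPoints(np.array([[uv]],float),np.array(c['mtx']),np.array(c['D'])).ravel()
    d=c['R']@np.array([x[0],-x[1],-1]);return c['P'],d/np.linalg.norm(d)
def plane(c,uv,z):
    p,d=ray(c,uv);return p+d*(z-p[2])/d[2]
def tri(obs):
    A=0;b=0;L=[ray(c,uv) for c,uv in obs]
    for p,d in L:
        M=np.eye(3)-np.outer(d,d);A=A+M;b=b+M@p
    x=np.linalg.solve(A,b);return x,[np.linalg.norm((np.eye(3)-np.outer(d,d))@(x-p)) for p,d in L]
def proj(c,X):
    v=c['R'].T@(np.array(X)-c['P']);v=np.array([v[0],-v[1],-v[2]])
    return cv2.projectPoints(v.reshape(1,1,3),np.zeros(3),np.zeros(3),np.array(c['mtx']),np.array(c['D']))[0].ravel()
def save(im,n): cv2.imwrite('pics/'+n,cv2.cvtColor(im,cv2.COLOR_RGB2BGR))
E
python3 - <<'E'
from h import *
import pickle
s=cam('scene');t=cam('top');w=cam('wrist')
pickle.dump((s,t,w),open('c0.pkl','wb'))
for n,c in zip('stw',(s,t,w)): save(c['image'],n+'0.png');print(n,c['P'],c['R'].round(3).tolist(),np.array(c['mtx']).tolist())
save(cv2.resize(np.vstack([np.hstack([s['image'],t['image']])]),(800,300)),'all.png')
print(bot.read_time_s(),bot.read_tool_pos(),bot.read_eef_rot())
E
```

```text
pics
s [ 0.95919883 -0.49964111  0.8809883 ] [[0.784, -0.509, 0.356], [0.621, 0.631, -0.465], [0.012, 0.586, 0.81]] [[414.9867594239838, 0.0, 247.9247601886658], [0.0, 414.9867594239838, 194.52576517538586], [0.0, 0.0, 1.0]]
t [ 0.51858283 -0.05741221  1.20006224] [[0.003, 0.995, -0.097], [-1.0, 0.002, -0.009], [-0.008, 0.097, 0.995]] [[493.7361329779921, 0.0, 259.5489579511011], [0.0, 493.7361329779921, 193.49886227118398], [0.0, 0.0, 1.0]]
w [0.15503353 0.713582   0.37289512] [[0.321, -0.897, -0.304], [0.947, 0.303, 0.104], [-0.001, -0.322, 0.947]] [[335.354650845329, 0.0, 255.36334302556915], [0.0, 335.354650845329, 193.2474536506099], [0.0, 0.0, 1.0]]
0.15 [0.2326165  0.68630945 0.24761109] [ 1.62628729e-01  9.86687147e-01 -6.07951733e-04 -3.30473398e-05]
```

View pics/t0.png

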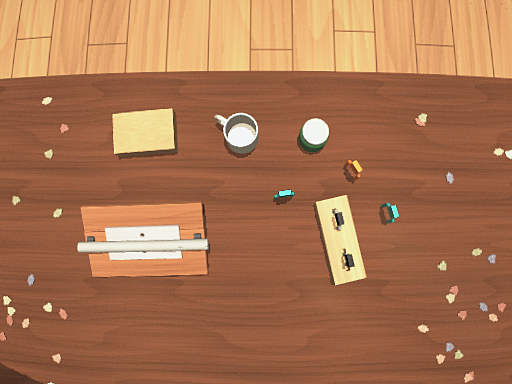

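View pics/s0.png

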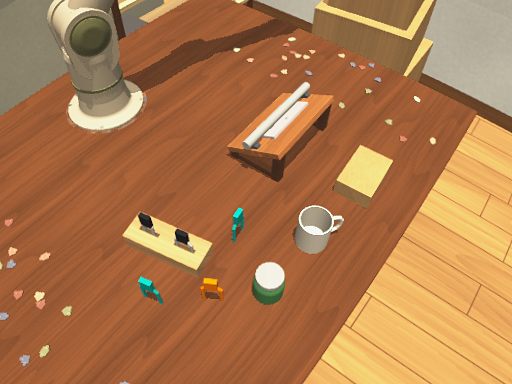

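Run:
```python
from h import *
import pickle
s,t,w=pickle.load(open('c0.pkl','rb'))
a=cv2.resize(s['image'][200:280,110:220],(440,320),interpolation=cv2.INTER_CUBIC)
b=cv2.resize(t['image'][190:290,300:380],(256,320),interpolation=cv2.INTER_CUBIC)
c=cv2.resize(t['image'][195:285,70:220],(450,270),interpolation=cv2.INTER_CUBIC)
d=cv2.resize(s['image'][75:180,220:340],(308,270),interpolation=cv2.INTER_CUBIC)
m=np.vstack([np.hstack([a,b,np.zeros((320,62,3),np.uint8)]),np.hstack([c,d])])
save(m,'crop1.png')
for n,c in (('s',s),('t',t)):
    im=c['image'].astype(int);bl=(im.max(2)<60).astype(np.uint8)
    x0,y0,x1,y1={'s':(110,200,220,280),'t':(300,190,380,290)}[n]
    k=np.zeros_like(bl);k[y0:y1,x0:x1]=bl[y0:y1,x0:x1]
    N,l,st,ce=cv2.connectedComponentsWithStats(k)
    for i in range(1,N):
        if st[i,4]>8: print(n,st[i],ce[i].round(1), cv2.minAreaRect(np.argwhere(l==i)[:,::-1].astype(np.float32)))
```

```text
s [139 213  14  15 130] [145.3 220.1] ((145.39999389648438, 220.20001220703125), (16.099689483642578, 9.838699340820312), 26.56505012512207)
s [175 229  14  15 130] [181.3 236.1] ((181.30001831054688, 236.4000244140625), (15.205260276794434, 10.28591251373291), 26.56505012512207)
t [335 213   4  12  23] [336.6 218.7] ((336.515380859375, 218.6230926513672), (11.039091110229492, 2.3566598892211914), 82.87498474121094)
t [344 255   6  12  29] [346.6 260.7] ((346.26470947265625, 260.5588684082031), (11.884244918823242, 2.6678919792175293), 75.96376037597656)
```

View pics/crop1.png

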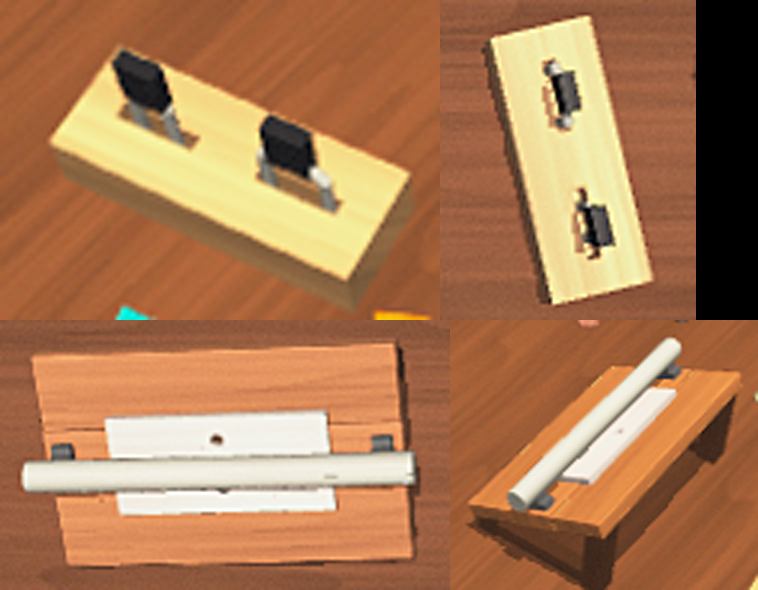

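Run:
```python
from h import *
import pickle
s,t,w=pickle.load(open('c0.pkl','rb'))
print('wide top',tri([(t,(339.7,218.7)),(s,(181.8,232))]))
print('narrow top',tri([(t,(349.7,260.3)),(s,(145.5,215.5))]))
print('rail L',tri([(t,(78,247)),(s,(306.5,86))]))
print('rail R',tri([(t,(208,244)),(s,(245.3,144.2))]))
print('hole+',tri([(t,(142.7,235)),(s,(220+170*120/308,75+111*105/270))]))
# block top corners at z .045 and side
for uv in [(301.0+15,190+37/3.2),(300+150/3.2,190+15/3.2),(300+213/3.2,190+282/3.2),(300+112/3.2,190+303/3.2)]: print('blk',plane(t,uv,.045))
for n,uv in (('mug',(241,120)),('jar',(315,125)),('box',(144,110)),('teal',(285,195)),('orange',(355,168)),('teal2',(393,212))): print(n,plane(t,uv,.09))
```

```text
wide top (array([ 0.56973419, -0.22510194,  0.10837291]), [np.float64(0.001317525703812397), np.float64(0.0013175257038125097)])
narrow top (array([ 0.47779811, -0.246256  ,  0.10988401]), [np.float64(0.001693287412929001), np.float64(0.0016932874129290604)])
rail L (array([0.50124258, 0.37161593, 0.0910163 ]), [np.float64(0.00013278327170402915), np.float64(0.00013278327170409938)])
rail R (array([0.51275887, 0.06703809, 0.10133828]), [np.float64(0.0007908024370476672), np.float64(0.0007908024370477978)])
hole+ (array([0.53271179, 0.21871365, 0.09190764]), [np.float64(0.0022479462795845697), np.float64(0.0022479462795846495)])
blk [ 0.61207568 -0.18014717  0.045     ]
blk [ 0.62846756 -0.25360013  0.045     ]
blk [ 0.43209844 -0.29883168  0.045     ]
blk [ 0.41748097 -0.22406507  0.045     ]
mug [ 0.79648347 -0.00450851  0.09      ]
jar [ 0.78520493 -0.17496703  0.09      ]
box [0.82233026 0.22348975 0.09      ]
teal [ 0.62317154 -0.10526344  0.09      ]
orange [ 0.68548602 -0.26572031  0.09      ]
teal2 [ 0.58475125 -0.3522131   0.09      ]
```

```bash
cat >> h.py <<'E'
import pickle
def frame(y):  # rail frame from level y axis
    y=np.array([y[0],y[1],0.]);y/=np.linalg.norm(y)
    xh=np.cross(y,[0,0,1]);a=np.radians(25)
    z=np.cos(a)*np.array([0,0,1])-np.sin(a)*xh
    x=np.cross(y,z);return np.column_stack([x,y,z])
def toolq(F): # tool with z=-F.z, y=F.y
    y=F[:,1];z=-F[:,2];return R.from_matrix(np.column_stack([np.cross(y,z),y,z])).as_quat()
E
python3 - <<'E'
from h import *
F=frame((-.0115,.3046));print(F.round(3).tolist())
O=np.array([.507,.219,.096]);q=toolq(F)
C=[]
bot.reach(O+F@[.08,0,.13],q);C.append(cam('wrist'))
bot.line_to(O+F@[.04,.05,.13]);C.append(cam('wrist'))
pickle.dump(C,open('c1.pkl','wb'))
save(np.hstack([cv2.resize(c['image'],(400,300)) for c in C]),'w1.png')
save(C[0]['image'],'w1a.png')
print(bot.read_time_s(),bot.read_tool_pos(),bot.read_qpos(),[proj(c,O).round() for c in C])
E
```

```text
[[0.906, -0.038, -0.422], [0.034, 0.999, -0.016], [0.423, 0.0, 0.906]]
2.8083 [0.48690022 0.26780764 0.23097349] [-1.06205528  0.36069301  0.39589294  2.29048761  0.6623832   0.2148413
  0.26688172] [array([252.,  82.]), array([188., 138.])]
```

View pics/w1.png

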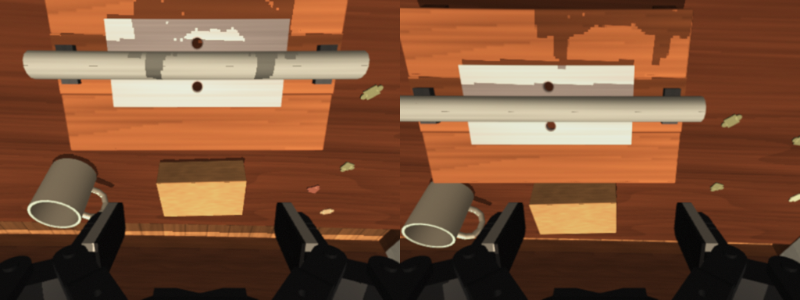

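The two views show the tube, the strip and both holes: at ×1.28 about (252,55) and (252,111) on the left, (189,111) and (193,161) on the right. I'll refine these by dark-blob centroids and triangulate.

Run:
```python
from h import *
C=pickle.load(open('c1.pkl','rb'))
g=[[(252,55),(252,111)],[(189,111),(193,161)]]
obs=[[],[]]
for c,gg in zip(C,g):
  for k,(u,v) in enumerate(gg):
    p=c['image'][v-14:v+15,u-14:u+15].max(2)
    N,l,st,ce=cv2.connectedComponentsWithStats((p<95).astype(np.uint8))
    i=min(range(1,N),key=lambda i:np.linalg.norm(ce[i]-14)+ (100 if st[i,4]<20 else 0))
    obs[k].append((c,ce[i]+[u-14,v-14]));print(k,st[i],ce[i]+[u-14,v-14])
H=[tri(o) for o in obs];print('hole -,+',H, np.linalg.norm(H[0][0]-H[1][0]))
# ground: tube ends in image0 (both ends), bottom & top of edges
im=C[0]['image'];L=cv2.cvtColor(im,cv2.COLOR_RGB2LAB)
for c,cols in ((C[0],(60,130,300,420)),(C[1],(40,120,340,420))):
  for u in cols:
    col=c['image'][:200,u].astype(int);sat=col.max(1)-col.min(1)
    y=np.where((sat<60)&(col.max(1)>75))[0]
    print(u,[ (a[0],a[-1]) for a in np.split(y,np.where(np.diff(y)>1)[0]+1) if len(a)>3])
```

```text
0 [  8   8  13  13 119] [251.34453782  55.37815126]
1 [  9   8  11  12 103] [252.00970874 110.44660194]
0 [  9   8  12  12 111] [189.45045045 110.72072072]
1 [ 9 12  9  7 24] [191.58333333 163.20833333]
hole -,+ [(array([0.49688071, 0.21773995, 0.07414302]), [np.float64(2.521490243891519e-05), np.float64(2.5214902438976475e-05)]), (array([0.5280153 , 0.21971051, 0.10017361]), [np.float64(0.0005026198453981415), np.float64(0.0005026198453981942)])] 0.04063049515120381
60 [(np.int64(64), np.int64(101))]
130 [(np.int64(65), np.int64(100))]
300 [(np.int64(24), np.int64(136))]
420 [(np.int64(66), np.int64(106))]
40 [(np.int64(123), np.int64(157))]
120 [(np.int64(83), np.int64(184))]
340 [(np.int64(125), np.int64(157))]
420 []
```

Run:
```python
from h import *
C=pickle.load(open('c1.pkl','rb'))
F=frame((-.0115,.3046));Hm=np.array([.49688,.21774,.07414]);n=F[:,2]
for c,uv in ((C[0],(252.0,110.4)),(C[1],(193,161.3))):
    p,d=ray(c,uv);X=p+d*(n@(Hm-p))/(n@d);print('hole+ in F from -:',(F.T@(X-Hm)).round(4))
b=np.array([.975,.22,0]);b/=np.linalg.norm(b)
G=np.column_stack([b,np.cross([0,0,1],b),[0,0,1]]);q=toolq(G)
P=np.array([.5697,-.2251,.109])
bot.line_to(np.array(bot.read_tool_pos())+[0,0,.05]);
bot.reach(P+G@[.04,0,.13],q);W=[cam('wrist')]
bot.line_to(P+G@[.0,.02,.13]);W.append(cam('wrist'))
pickle.dump((W,G,P),open('c2.pkl','wb'))
save(np.hstack([cv2.resize(c['image'],(400,300)) for c in W]),'w2.png')
print(bot.read_time_s(),bot.read_qpos(),[proj(c,P).round() for c in W])
```

```text
hole+ in F from -: [ 0.0397  0.0004 -0.    ]
hole+ in F from -: [ 0.0406  0.0004 -0.    ]
5.6583 [ 0.33588905  0.46351374 -0.11789509  1.8935874   0.07426049  0.78702239
  1.97156688] [array([253., 137.]), array([229., 186.])]
```

View pics/w2.png

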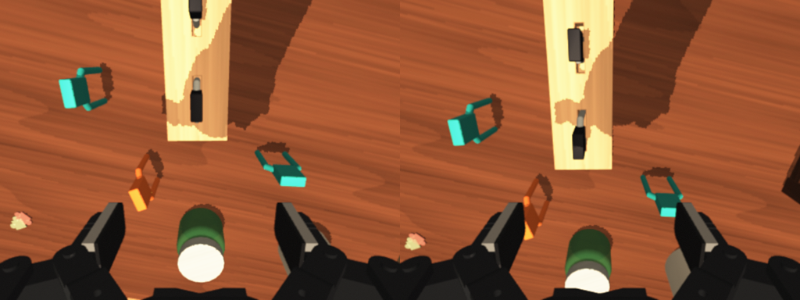

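Run:
```python
from h import *
W,G,P=pickle.load(open('c2.pkl','rb'))
a=W[0]['image'][85:185,200:300];b=W[1]['image'][125:225,180:280]
m=np.hstack([cv2.resize(k,(400,400),interpolation=cv2.INTER_CUBIC) for k in (a,b)])
save(np.clip(m.astype(float)**.6*9,0,255).astype(np.uint8),'w2c.png')
```

```text
(no output)
```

View pics/w2c.png

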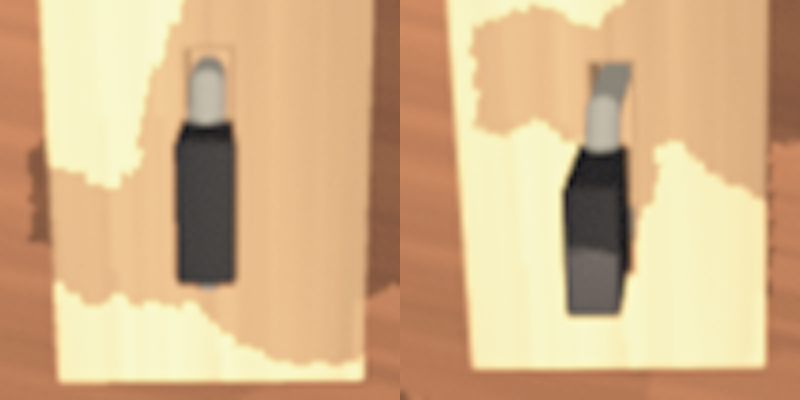

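The enlarged crop confirms this as the wide one: its bridge extends well beyond the tab to the slot's end. The tab's top centre is at (251.8,138.3) in view 1 and (228.9,187.5) in view 2. The two teal bolts and the orange one are decoys. I'll triangulate and then grasp.

Run:
```python
from h import *
W,G,P=pickle.load(open('c2.pkl','rb'))
f=lambda k,x,y:((200+x/4,85+y/4) if k==0 else (180+(x-400)/4,125+y/4))
A=[(178,142),(236,142),(234,284),(179,284)];B=[(566,187),(626,187),(622,312),(569,315)]
X=np.array([tri([(W[0],f(0,*a)),(W[1],f(1,*b))])[0] for a,b in zip(A,B)])
T=X.mean(0);print(X.round(4).tolist(),T)
print('sizes',np.linalg.norm(X[0]-X[3]),np.linalg.norm(X[0]-X[1]))
d=(X[0]+X[1]-X[2]-X[3])/2;print('yaw',np.degrees(np.arctan2(-d[1],-d[0])),'dz',d[2])
assert abs(T[2]-.112)<.006
q=toolq(G)
# grasp point (2mm behind TCP) -> 10 mm below tab top
g=np.array([T[0],T[1],.112-.010-.002]) 
bot.line_to(g+[0,0,.06],speed=.2)
bot.line_to(g,speed=.08)
print('f',bot.read_contact_force())
bot.command_gripper(0.)
print(bot.read_opening(),bot.read_finger_force(),bot.read_contact_force(),bot.read_tool_pos(),bot.read_time_s())
```

```text
[[0.5594, -0.2335, 0.109], [0.5573, -0.2224, 0.1066], [0.5841, -0.2172, 0.1056], [0.5856, -0.2277, 0.1093]] [ 0.57160544 -0.22520739  0.10762351]
sizes 0.02686402240410538 0.011534280912634325
yaw 11.783969284610148 dz 0.0003370534773746575
f [-0.38178404 -0.02348599 -1.06280916]
0.13284264643577834 60.377018451690674 [-0.35904947 -0.19898041  2.01130233] [ 0.57173007 -0.22543598  0.10022134] 7.7833
```

```bash
cat >> h.py <<'E'
F=frame((-.0115,.3046));M=np.array([.5150,.2184,.0826]);A=M+.0135*F[:,2];QR=toolq(F)
def inF(): return F.T@(np.array(bot.read_tool_pos())-A)
def fF(): return F.T@np.array(bot.read_contact_force())
E
python3 - <<'E'
from h import *
p=np.array(bot.read_tool_pos())
bot.line_to(p+[0,0,.15],speed=.12)
print(bot.read_opening(),bot.read_contact_force(),bot.read_moment())
# choose tool y sign needing less wrist turn
tgt=A+F@[0,0,.2]
best=None
for QQ in (QR,(R.from_quat(QR)*R.from_euler('z',np.pi)).as_quat()):
    j=bot.inverse_kinematics(tgt,QQ);print(None if j is None else np.round(j,2))
bot.reach(tgt,QR)
bot.line_to(A+F@[0,0,.115],speed=.12)
c=cam('wrist');pickle.dump(c,open('c3.pkl','wb'));save(c['image'],'w3.png')
save(cv2.resize(c['image'][0:300,100:400],(600,600),interpolation=cv2.INTER_CUBIC),'w3c.png')
print(inF(),fF(),bot.read_moment(),bot.read_time_s(),bot.read_opening())
for k in (-1,1): print(proj(c,M+F@[k*.02,0,0]),proj(c,A+F@[k*.02,0,.115-.088]))
E
```

```text
0.1327611035125704 [-0.8252923   0.52192984 -1.32112622] [-0.0030245  -0.02707523  0.00566441]
[-0.52  0.18 -0.3   2.36  0.92  0.45 -0.01]
[-1.66  0.32  1.17  2.41 -0.35  0.23 -1.77]
[ 2.39522854e-04 -1.01618217e-04  1.15250654e-01] [-0.85256669  0.51009397 -1.87655565] [-0.02800611  0.59175081  0.02053375] 11.8417 0.13008296493928911
[254.646749   163.79681135] [254.56002612 178.4045719 ]
[254.69855198 211.74057746] [254.62472677 233.39453763]
```

View pics/w3c.png

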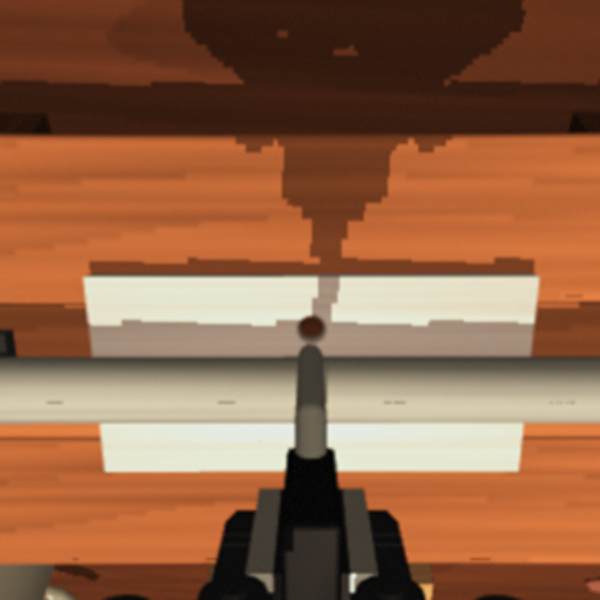

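The leg tip (256,174) and the lower hole (256,163.5) share an image column, and both match the predicted positions, so the bolt is aligned along the rail. I'll descend and feel for the holes.

```bash
cat >> h.py <<'E'
def down(x,y,z0,z1,step=.002,lim=8,base=None):
    b=fF() if base is None else base
    z=z0
    while z>z1+1e-6:
        z-=step;bot.line_to(A+F@[x,y,z],speed=.04)
        f=fF()-b
        if np.linalg.norm(f)>lim: break
    return z,f,inF()
E
python3 - <<'E'
from h import *
b=fF();pickle.dump(b,open('b.pkl','wb'))
bot.line_to(A+F@[0,0,.084],speed=.08)
print((fF()-b).round(2),bot.read_time_s())
z,f,p=down(0,0,.084,.060,base=b)
print(z,f.round(2),p.round(4),bot.read_moment(),bot.read_time_s(),bot.read_opening())
E
```

```text
[ 0.22 -1.15  0.26] 12.3833
0.059999999999999984 [ 0.46 -0.42  0.39] [-0.     -0.      0.0599] [-0.0294421   0.65466327  0.01497337] 15.3833 0.1307370774412365
```

No contact force, and it is already well below the standing height, so the legs are in the holes. I'll carry on down to the seat.

Run:
```python
from h import *
b=pickle.load(open('b.pkl','rb'))
z,f,p=down(0,0,.060,.044,.004,base=b)
if z<.0441: z,f,p=down(0,0,.044,.034,.001,lim=12,base=b)
print(z,f.round(2),p.round(4),bot.read_moment(),bot.read_time_s(),bot.read_opening())
c=cam('wrist');pickle.dump(c,open('c4.pkl','wb'));t=cam('top');s=cam('scene')
m=np.hstack([cv2.resize(c['image'][100:300,155:355],(400,400)),cv2.resize(s['image'][60:180,220:340],(400,400))]);save(m,'w4.png')
```

```text
0.040999999999999995 [ 0.58 -2.08 15.91] [-0.      0.      0.0418] [-0.29819286  0.60314168 -0.067231  ] 17.1333 0.13049026339951636
```

View pics/w4.png

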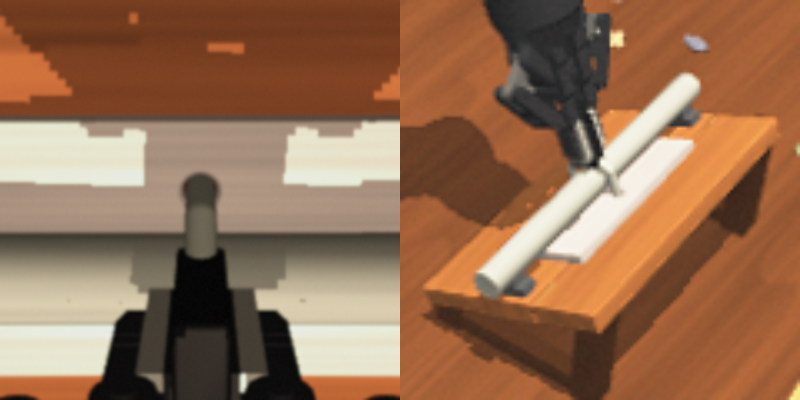

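The wrist crop shows the bolt square over the tube, with the near leg through its hole at about (200,190) in the crop. It stopped firmly at z=0.0418 under 16 N, which fits a grip about 3 mm above the tab point. I'll press slightly, release, back off, then tap the tab top with closed fingers to check its height. If it is seated, the tip will touch near z=0.0505.

Run:
```python
from h import *
b=pickle.load(open('b.pkl','rb'))
bot.line_to(A+F@[0,0,.040],speed=.04);print((fF()-b).round(1),inF().round(4))
bot.command_gripper(0.6);print('rel',(fF()-b).round(1),inF().round(4))
bot.line_to(A+F@[0,0,.10],speed=.1)
bot.command_gripper(0.)
bot.line_to(A+F@[0,0,.076],speed=.08);b=fF()
z,f,p=down(0,0,.076,.064,.001,lim=10,base=b)
print('tap',z,f.round(1),p.round(4))
bot.line_to(A+F@[-.02,0,.16],speed=.15)
c=cam('wrist');pickle.dump(c,open('c5.pkl','wb'));s=cam('scene')
save(np.hstack([cv2.resize(c['image'][60:300,150:390],(400,400),interpolation=cv2.INTER_CUBIC),cv2.resize(s['image'][75:165,225:315],(400,400),interpolation=cv2.INTER_CUBIC)]),'w5.png')
print(bot.read_time_s())
```

```text
[ 0.2 -3.4 32.2] [-0.      0.      0.0417]
rel [ 0.8 -0.7  1.7] [-0.      0.      0.0398]
tap 0.06999999999999999 [-1.9 -0.9 11.1] [0.0001 0.0001 0.0705]
22.1
```

View pics/w5.png

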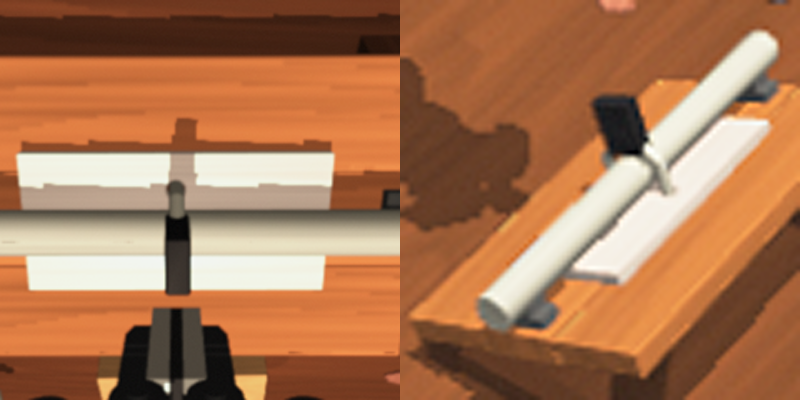

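The bolt stands square over the tube and is let go, but the tap height is 3 mm above nominal in my frame. I'll tap the bare tube as a reference: the tab top should be 38 mm higher if seated.

Run:
```python
from h import *
bot.line_to(A+F@[0,-.07,.12],speed=.2)
bot.line_to(A+F@[0,-.07,.040],speed=.12);b=fF();print(inF().round(4))
z,f,p=down(0,-.07,.040,.026,.001,lim=10,base=b)
print('tube',z,f.round(1),p.round(4),'seated diff should be .038:',.0705-p[2])
bot.line_to(A+F@[0,-.07,.16],speed=.2)
print(bot.read_time_s())
```

```text
[-0.0001 -0.0695  0.0406]
tube 0.030999999999999993 [ 0.5 -1.6 26.2] [-0.0001 -0.07    0.0323] seated diff should be .038: 0.038194106418599015
27.225
```

The difference is 38.2 mm, so the bridge is fully down on the tube. Handing in.

Run:
```python
from h import *
print(bot.finish_job())
```

```text
the job is handed in; nothing more can be done
None
```

The wide U-bolt is over the rail with both legs through the strip's holes, seated to within about 0.2 mm by touch and let go; the job is handed in at about 27 s, but no verdict came back and I took no final look at the narrow U-bolt or the bystanders.

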